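# Set the camera slider to its mark against the backlash

## Task

The screw of the little camera slider has slack in it, so set it properly. Turning the crank by its black handle, wind the carriage in towards the crank, past the brass marker clip, until it comes up against its end stop and you feel about 10 N on the handle (under 7 N it is not home, over 14 N strains the crank's springy arm); then wind back out and stop with the pointer level with the clip's tip, so that the slack is left taken up outwards (if you overrun, wind in past the tip again and come back out). Let go of the handle, and leave the carriage and camera, the clip and the other things on the table untouched.

Things in the scene. Friction and masses are not known exactly. Their poses are not given: they have to be found in the camera images.
- slider: The camera slider, fixed: aluminium rail 430 long, 74 wide, top 35 above the table, grey gearbox (66 x 70, top 58 high) with the crank at one end. Origin on the table under the crank axis; its y axis runs along the rail from crank to camera (outwards), z up. The rail spans y -60 to 370 mm.
- crank_axis (a point): Point on the crank's upright turning axis, at the height of the handle's middle (94 mm above the table). Axes as the slider's. Seen from above, turning the crank counterclockwise drives the carriage outwards (+y), 20 mm per turn (3.18 mm/rad); clockwise drives it in.
- handle_mid (a point): Middle of the crank's upright black handle, a sleeve 18 mm in diameter spinning freely on its pin, from 73 to 115 mm above the table, 42 mm from the crank axis. The 14 mm wide steel arm below it tops out at 72 mm. Turning it takes about 3 to 6 N along its circle once the slack is taken up, under 0.5 N within the slack; against the end stop the force rises by 1.1 N for each mm of further travel.
- crank (a joint): Slack: angle of the crank relative to the screw's drive disc (rad), not the crank's heading. Free from -0.45 to 0.45 (the crank moves, the carriage does not); at +0.45 it drives outwards, at -0.45 inwards. Seen from above as a small dog on the disc between two lugs of the crank. The slack counts as taken up outwards above 0.2.
- crank_arm (a joint): Sideways flexing of the crank's springy arm against its hub (rad), 0 when free, negative while winding in, positive while winding out; 2 N m/rad, so 0.1 rad means 4.8 N at the handle. Plain winding flexes it 0.05 to 0.12. Home against the end stop: -0.15 or beyond (7 N). Overstrained beyond 0.3 either way (14 N).
- pointer (a point): Tip of the carriage's steel pointer, on the carriage's side away from the robot (slider x +69 mm, 50 mm high). The grey carriage (100 x 85 mm) carries a black compact camera, 100 mm wide, top 123 high. At the start it stands 6 to 28 mm outwards of the clip's tip. The carriage's rigid inner end stop, out of sight, comes when the pointer is 6 to 18 mm inwards past the tip: find it by feel.
- mark (a point): Tip of the brass marker clip on the rail's edge away from the robot: the top of a thin fin, 54 mm high, slider x +77 mm. Axes as the slider's. The pointer is level with it when both have the same y along the rail. The clip slides stiffly and must not be touched.
- book: Blue hardback book lying flat, 150 x 210 x 32 mm, loose. Origin: centre of its underside.
- vase: Green glass vase 110 mm high, 68 mm wide, with yellow ball flowers, loose. Origin: centre of its underside.
- vase_small: Smaller green glass vase 85 mm high, 72 mm wide, with yellow ball flowers, loose. Origin: centre of its underside.
- lens_cap: Black lens cap, disc 54 mm wide, 9 mm thick, lying loose. Origin: centre of its underside.

How it is judged:
By the outcome, as a careful person would: the job done as asked, in the order asked, and still so for the second after the job is handed in, with the robot touching nothing.
It also fails if it takes over 67 s, if anything falls off the work surface, if the arm or the gripper's body presses on something with over 40 N, if the wrist force passes 120 N, or if a joint passes its speed limit or range.

## Robot

A 6-joint arm with a two-finger parallel gripper is mounted at the origin on the work surface. World frame = base frame: x ahead of the robot, y to its left, z up, the work surface at z = 0. Lengths are in mm, angles in rad, forces in N, time in s.
With the tool pointing down it reaches from about 350 to 950 mm from the base axis. Payload 17.4 kg.
Tool frame: the origin (TCP) lies between the finger pads; the fingertips stand 14 mm ahead of it and the grasp point (between the pads) lies 5 mm behind it; z points along the fingers, y is the line along which they close (so a half turn about z gives the same grasp; the last joint's range is limited). The gripper opens to 93 mm and grips with 3 to 60 N. Pads are 15 mm wide; open, the fingers measure 128 mm over their backs; the gripper's body (75 mm by 188 mm) begins 65 mm behind the grasp point.
Start: joints at [-0.038, 0.116, 1.442, -0, 1.584, -0.038], TCP at [675.006, -0.009, 232.646] pointing down, gripper open.
Joint ranges: [-2.83, 2.83], [-0.83, 2.19], [0.07, 2.5], [-1.14, 4.28], [0.01, 3], [-2.97, 2.97]. Speed limits (rad/s): [1.89, 1.89, 2.22, 3.14, 3.14, 3.14].

## Interface

Orientations are given as a 3x3 rotation matrix whose columns are the frame's x, y, z axes.
In Python, from cell import state, grab_frame, sign_off gives the robot as it stands.
- The arm moves only by the tool move_arm, never from a script. Its argument "series" is a list of rows, each a list of 2 entries, a list of its own where there are three numbers: the shift along the tool's x, y, z in units of 25 mm (1.0 is 25 mm), then the turn about the tool's z in units of 5 degrees (1.0 is 5 degrees). In form: [[[tx, ty, tz], turn], ...]. A call has 1 to 10 rows; each row is the pose to reach, as a shift and turn from the pose commanded when the call began, along the tool's axes at that moment; what a row does not reach only later rows make up. A row lasts 1/10 s, in which the tool goes at most 50 mm and 8.59 degrees, less where a joint would pass 70% of its speed; a pose out of reach is approached as far as the arm can. A call with a gripper value outside its range is refused whole. "claw" is the opening, from 0 (shut) to 1 (fully open), set as the call begins (left out, the last holds). The fingers move at their own pace and stop on an object; "newtons" is the grip in N (left out, the last holds). Time passes only in rows, so rows that repeat a pose let the fingers close. It gives the time, the measured TCP pose, the force, the opening and the grip force at its end, in the units of the state.
- state(): the state, without advancing time (a new reading comes with each control period).
- grab_frame(name): name is "scene" or "side" or "wrist"; returns a dict with "image" (400x640x3 uint8, blue, green, red), "fx", "fy", "cx", "cy" (pixels), "rvec" (rotation vector, rad) and "tvec" (3), from world to camera coordinates, as OpenCV has them. Camera axes: x right, y down, z forward; pixel columns grow to the right and rows downward; lengths in mm; the calibration is good to about 2 mm. A picture is of the moment at which its call begins. There is no depth.
- sign_off(): hands the job in; it is judged then, once.
The state is a dict: "time": time; "qpos": joint angles; "joint_vel": joint speeds; "joint_efforts": joint torques, N m; "tcp_pos": TCP position; "tcp_rot": TCP orientation; "contact_force": force on the tool from outside, world axes, zero at the start; "torque": the same for the moment, N m; "opening": finger opening in mm; "gripper_force": force on a finger pad.
Only numpy, scipy, OpenCV 4.12 (cv2) and the standard library are available. Lean on these libraries where they do the work, as an engineer would, in place of code of your own. Each camera call takes 0.05 s, during which the arm holds its last target. There are 200 camera calls.

## Working session

There is one attempt and no reset: what is moved stays moved. The work goes in short steps, Python scripts to look and compute and a tool call to move; the robot and the scene stay as the last step left them, time stands still between calls to the robot, and variables do not carry over. Pictures are saved under pics/ and viewed, at most 11 in all, crops included, and the job is handed in when it is done.

Besides the shell and the picture viewer there is one more tool, called after "Call:" as name(argument=value, ...), one argument or row to a line, values as JSON. move_arm: Moves the arm, as the interface text tells. Its arguments: {"type":"object","properties":{"series":{"type":"array"},"claw":{"type":"number"},"newtons":{"type":"number"}},"required":["series"]}

```bash
mkdir -p pics; ls; cat > h.py <<'E'
import numpy as np,cv2
from cell import state,grab_frame,sign_off
def cam(f):
    R=cv2.Rodrigues(np.array(f["rvec"],float))[0];t=np.array(f["tvec"],float).ravel()
    K=np.array([[f["fx"],0,f["cx"]],[0,f["fy"],f["cy"]],[0,0,1.]])
    return K,R,t
def onz(f,u,v,z):
    K,R,t=cam(f);d=R.T@np.linalg.solve(K,[u,v,1.]);c=-R.T@t
    return c+d*(z-c[2])/d[2]
def proj(f,P):
    K,R,t=cam(f);p=K@(R@np.array(P,float)+t);return p[:2]/p[2]
E
python3 - <<'E'
from h import *
import pickle
fs={n:grab_frame(n) for n in("scene","side","wrist")}
pickle.dump(fs,open("f0.pkl","wb"))
for n,f in fs.items():
    cv2.imwrite(f"pics/{n}0.png",f["image"]);K,R,t=cam(f);print(n,f["fx"],(-R.T@t).round(),R[2].round(2))
s=state();print(s)
E
```

```text
pics
scene 470.86750712462907 [1176.  761. 1029.] [-0.49 -0.54 -0.68]
side 406.07530706435443 [ 221. -744. 1044.] [ 0.22  0.62 -0.76]
wrist 314.8173684410911 [675.  80. 385.] [-0.   -0.29 -0.96]
{'time': 0.15, 'qpos': array([-3.78066359e-02,  1.16394660e-01,  1.44205272e+00, -1.87569262e-05,
        1.58400069e+00, -3.77971630e-02]), 'joint_vel': array([-0.00015904, -0.00161756, -0.00186018, -0.00193476, -0.00109023,
        0.00048732]), 'joint_efforts': array([ 1.36530605e-03, -7.21765566e+01, -6.22949553e+01,  7.80155347e-02,
        2.25470052e-02,  2.06686866e-05]), 'tcp_pos': array([ 6.74878831e+02, -1.42388421e-02,  2.32098741e+02]), 'tcp_rot': array([[ 9.71835524e-06,  9.99999634e-01, -8.55508092e-04],
       [ 1.00000000e+00, -9.70673192e-06,  1.35905991e-05],
       [ 1.35822899e-05, -8.55508224e-04, -9.99999634e-01]]), 'contact_force': array([-0.43338149, -1.05346122,  0.053977  ]), 'torque': array([2.68162045e-05, 1.44919389e-02, 2.86473330e-02]), 'gripper_force': 0.0, 'opening': 93.12153966756941}
```

View pics/scene0.png

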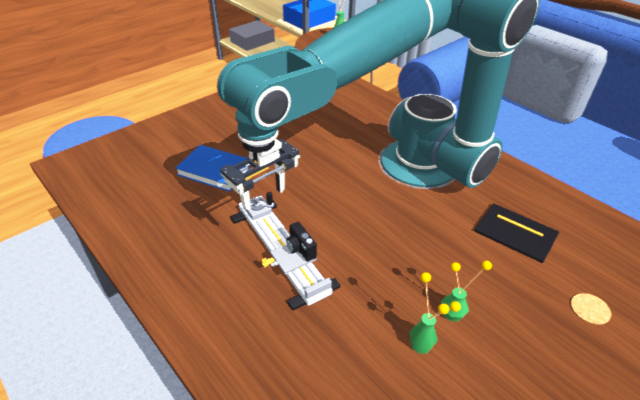

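View pics/side0.png

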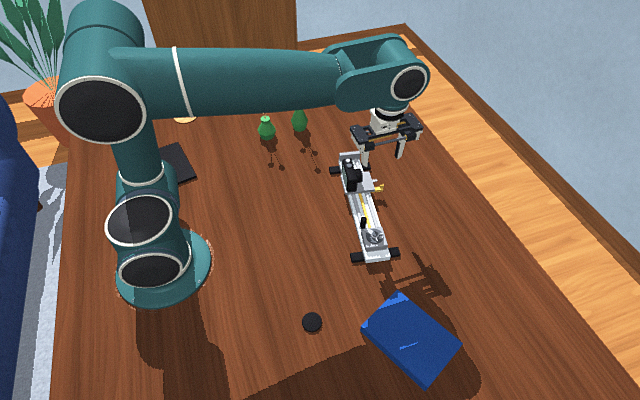

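View pics/wrist0.png

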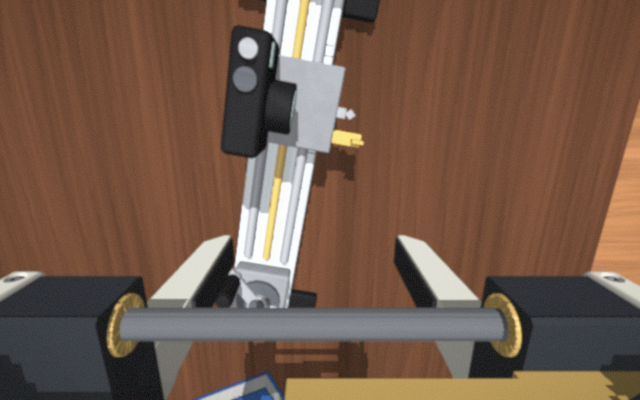

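The wrist view shows the rail from the crank (about 258,297) with its handle (228,290) up to the carriage, the pointer at (348,113) and the brass clip at (350,138). Zooming in for details.

```bash
python3 - <<'E'
from h import *
import pickle
fs=pickle.load(open("f0.pkl","rb"))
a=cv2.resize(fs["wrist"]["image"][80:320,210:380],None,fx=2.5,fy=2.5,interpolation=cv2.INTER_CUBIC)
b=cv2.resize(fs["side"]["image"][145:270,325:410],None,fx=4,fy=4.8,interpolation=cv2.INTER_CUBIC)
cv2.imwrite("pics/c0.png",np.hstack([a,b]));print(a.shape,b.shape)
E
```

```text
(600, 425, 3) (600, 340, 3)
```

View pics/c0.png

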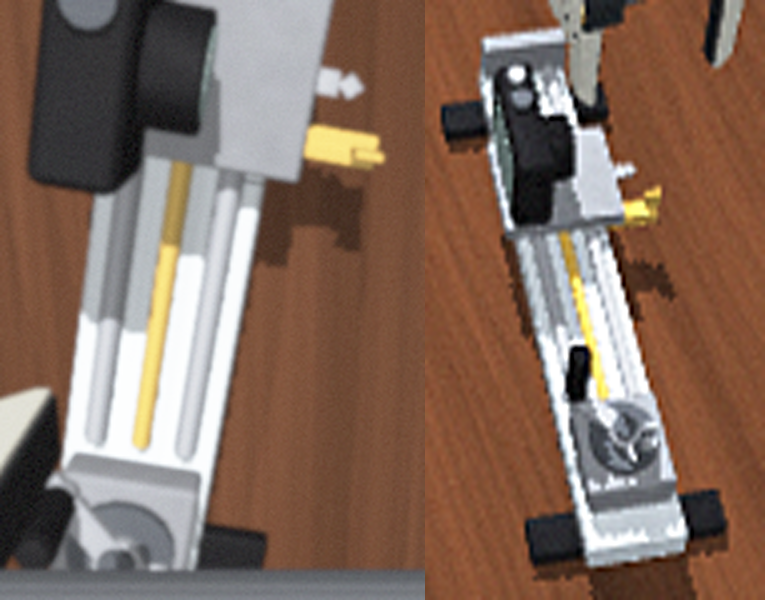

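```bash
python3 - <<'E'
from h import *
import pickle
fs=pickle.load(open("f0.pkl","rb"));w,s=fs["wrist"],fs["side"]
W=lambda x,y,z:onz(w,210+x/2.5,80+y/2.5,z)
S=lambda x,y,z:onz(s,325+(x-425)/4,145+y/4.8,z)
a,b=W(262,185,35),W(202,540,35); d=a-b;d/=np.linalg.norm(d);print("edge",a,b,d, np.degrees(np.arctan2(-d[0],d[1])))
a2,b2=W(95,195,35),W(62,450,35);print("ledge",a2,b2,a2-b2)
a3,b3=W(180,165,30),W(142,445,30);e=a3-b3;print("screw",b3,e/np.linalg.norm(e))
print("ptr",W(365,87,50),S(635,170,50));print("clip",W(382,155,54),S(660,190,54))
print("handle side top",S(579,349,115),"bot",S(577,398,73));print("handle wrist top",W(35,545,115),W(60,490,73))
print("hub wrist",W(125,555,66),"side",S(626,438,66))
# gearbox inner-top edge corners
print("gb",W(68,475,58),W(195,490,58))
E
```

```text
edge [675.39291906  26.71989118  35.        ] [ 644.91266236 -155.33470633   35.        ] [0.16512542 0.98627258 0.        ] -9.504520270651053
ledge [600.76270366  22.20559292  35.        ] [ 576.88280908 -104.25434456   35.        ] [2.38798946e+01 1.26459937e+02 5.68434189e-14]
screw [ 615.65255682 -104.08018527   30.        ] [0.16311695 0.98660674 0.        ]
ptr [717.6557115   69.37155211  50.        ] [718.42207895  70.09419044  50.        ]
clip [725.29146823  42.14110216  54.        ] [728.01764938  42.76871445  54.        ]
handle side top [ 585.27911891 -104.87205749  115.        ] bot [ 585.07041177 -110.72203159   73.        ]
handle wrist top [ 585.49092199 -103.90271965  115.        ] [ 585.1559634  -104.10206885   73.        ]
hub wrist [ 611.18634078 -142.64871514   66.        ] side [ 609.59349421 -145.92642187   66.        ]
gb [ 585.16150173 -105.06681459   58.        ] [ 644.13566493 -112.89153718   58.        ]
```

The zoom shows the handle top at scene-side crop (579,349), hub (626,438), pointer tip (365,87) and clip tip (382,155) in the wrist crop. That puts the axis at about (610.5,-142.5), the handle at about (586,-107), and the pointer about 25 mm outwards of the clip. Moving above the handle.

Call:
move_arm(
  series=[
    [[-0.6,-0.5,0.4],0],
    [[-1.4,-1.2,1.1],0],
    [[-2.2,-1.9,1.8],0],
    [[-3.1,-2.6,2.5],0],
    [[-3.8,-3.2,3.1],0],
    [[-4.2,-3.5,3.3],0],
    [[-4.28,-3.56,3.4],0],
    [[-4.28,-3.56,3.4],0],
    [[-4.28,-3.56,3.4],0],
  ],
  claw=1,
  newtons=30,
)

```text
time: 1.05
tcp_pos: [586.8, -106.5, 148.4]
tcp_rot: [[-0.0, 1.0, 0.001], [1.0, 0.0, -0.0], [-0.0, 0.001, -1.0]]
contact_force: [-0.4, 0.4, -0.3]
opening: 92.8
gripper_force: 0.0
```

```bash
python3 - <<'E'
from h import *
import pickle
f=grab_frame("wrist");pickle.dump(f,open("f1.pkl","wb"));s=state();print(s["time"],s["tcp_pos"])
cv2.imwrite("pics/w1.png",f["image"])
p=s["tcp_pos"].copy();p[2]=115;print(proj(f,p))
E
```

```text
1.1 [ 586.74007696 -106.40054804  148.32549416]
[314.30216789 234.3712861 ]
```

View pics/w1.png

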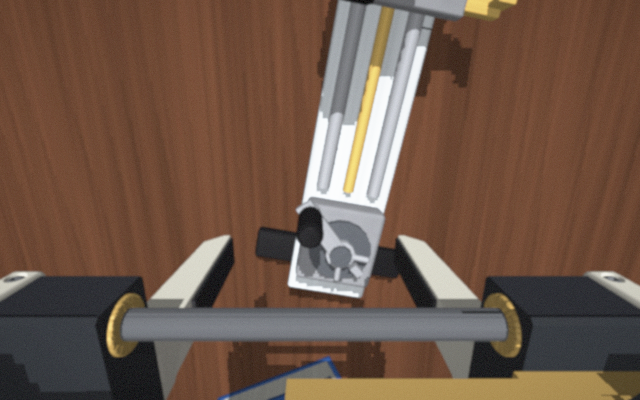

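The handle's top is at about (310,236) and the hub is at (343,258), with the handle well between the open fingers.

```bash
python3 - <<'E'
from h import *
import pickle
f=pickle.load(open("f1.pkl","rb"))
im=f["image"][200:260,290:335].max(2);m=(im<45).astype(np.uint8)
n,l,st,c=cv2.connectedComponentsWithStats(m);k=1+st[1:,4].argmax();print(st[k],c[k]+[290,200])
ys,xs=np.nonzero(l==k)
for y in range(0,60,4):
    r=xs[ys==y]; print(y+200,r.min()+290 if len(r) else None,r.max()+290 if len(r) else None)
print("top",onz(f,310,236,115),"hub",onz(f,343,258,72),onz(f,310,213,73))
g=f["image"][200:300,285:400];print("gearbox corners far",onz(f,305,200,58),onz(f,383,212,58))
for P in [(610.5,-142.5,72)]:print(proj(f,P))
E
```

```text
[  0   8  32  40 573] [309.44153578 224.2495637 ]
200 None None
204 None None
208 308 313
212 302 318
216 300 320
220 299 320
224 299 320
228 298 320
232 290 321
236 291 321
240 300 319
244 310 318
248 None None
252 None None
256 None None
top [ 583.98339461 -107.53068756  115.        ] hub [ 610.06878596 -145.42738815   72.        ] [ 583.55394443 -106.65080098   73.        ]
gearbox corners far [ 579.37377198 -100.7903851    58.        ] [ 643.09297991 -111.01708112   58.        ]
[343.63730131 254.71224492]
```

Call:
move_arm(
  series=[
    [[0,-0.1,0.6],0],
    [[0,-0.1,1.3],0],
    [[-0.02,-0.1,1.8],0],
    [[-0.02,-0.1,2.05],0],
    [[-0.02,-0.1,2.05],0],
  ],
)

```text
time: 1.6
tcp_pos: [583.0, -107.4, 94.9]
tcp_rot: [[0.0, 1.0, -0.002], [1.0, -0.0, 0.0], [0.0, -0.002, -1.0]]
contact_force: [0.1, 0.1, 0.5]
opening: 93.1
gripper_force: 0.0
```

Call:
move_arm(
  series=[
    [[0,0,0],0],
    [[0,0,0],0],
    [[0,0,0],0],
    [[0,0,0],0],
    [[0,0,0],0],
    [[0,0,0],0],
  ],
  claw=0.1,
)

```text
time: 2.2
tcp_pos: [583.5, -107.5, 96.5]
tcp_rot: [[0.0, 1.0, 0.0], [1.0, -0.0, -0.0], [-0.0, 0.0, -1.0]]
contact_force: [0.7, -1.1, 0.2]
opening: 49.8
gripper_force: 0.0
```

Call:
move_arm(
  series=[
    [[0,0,0],0],
    [[0,0,0],0],
    [[0,0,0],0],
    [[0,0,0],0],
    [[0,0,0],0],
    [[0,0,0],0],
  ],
  claw=0.1,
)

```text
time: 2.8
tcp_pos: [583.5, -107.5, 96.4]
tcp_rot: [[0.0, 1.0, 0.0], [1.0, -0.0, -0.0], [-0.0, 0.0, -1.0]]
contact_force: [-0.1, -0.8, 0.4]
opening: 17.0
gripper_force: 30.0
```

```bash
cat > rows.py <<'E'
import sys,json,numpy as np
# cx cy cmdx cmdy phi_start step n [radius]
cx,cy,x,y,p0,st,n=map(float,sys.argv[1:8]);R=float(sys.argv[8]) if len(sys.argv)>8 else 42.
p=np.radians(p0+st*np.arange(1,int(n)+1))
print(json.dumps([[[round((cy+R*np.sin(a)-y)/25,2),round((cx+R*np.cos(a)-x)/25,2),0],0] for a in p]), "end phi",p0+st*n,"xy",np.round([cx+R*np.cos(p[-1]),cy+R*np.sin(p[-1])],1))
E
python3 rows.py 608.2 -141.8 583.5 -107.5 125.8 -6 10
```

```text
[[[0.09, 0.15, 0], 0], [[0.17, 0.31, 0], 0], [[0.23, 0.47, 0], 0], [[0.27, 0.64, 0], 0], [[0.3, 0.82, 0], 0], [[0.31, 0.99, 0], 0], [[0.3, 1.17, 0], 0], [[0.27, 1.34, 0], 0], [[0.22, 1.51, 0], 0], [[0.16, 1.68, 0], 0]] end phi 65.8 xy [ 625.4 -103.5]
```

Call:
move_arm(
  series=[
    [[0.09,0.15,0],0],
    [[0.17,0.31,0],0],
    [[0.23,0.47,0],0],
    [[0.27,0.64,0],0],
    [[0.3,0.82,0],0],
    [[0.31,0.99,0],0],
    [[0.3,1.17,0],0],
    [[0.27,1.34,0],0],
    [[0.22,1.51,0],0],
    [[0.16,1.68,0],0],
  ],
)

```text
time: 3.8
tcp_pos: [625.9, -103.6, 96.3]
tcp_rot: [[-0.0, 1.0, -0.0], [1.0, 0.0, 0.0], [0.0, -0.0, -1.0]]
contact_force: [-3.6, 2.4, 0.9]
opening: 17.3
gripper_force: 30.0
```

```bash
python3 -c "
from h import *
f=grab_frame('wrist');s=state();print(s['time'],s['tcp_pos'],s['contact_force'],s['torque'])
cv2.imwrite('pics/w2.png',f['image'])"; python3 rows.py 608.2 -141.8 625.5 -103.5 65.8 -8 10
```

```text
3.85 [ 626.24867567 -103.82210078   96.33182529] [-3.22667117  2.7785113   0.76814004] [ 0.49469699  0.65445948 -0.00977621]
[[[-0.11, 0.2, 0], 0], [[-0.25, 0.39, 0], 0], [[-0.41, 0.56, 0], 0], [[-0.6, 0.7, 0], 0], [[-0.8, 0.82, 0], 0], [[-1.02, 0.91, 0], 0], [[-1.25, 0.96, 0], 0], [[-1.48, 0.99, 0], 0], [[-1.71, 0.98, 0], 0], [[-1.94, 0.94, 0], 0]] end phi -14.200000000000003 xy [ 648.9 -152.1]
```

View pics/w2.png

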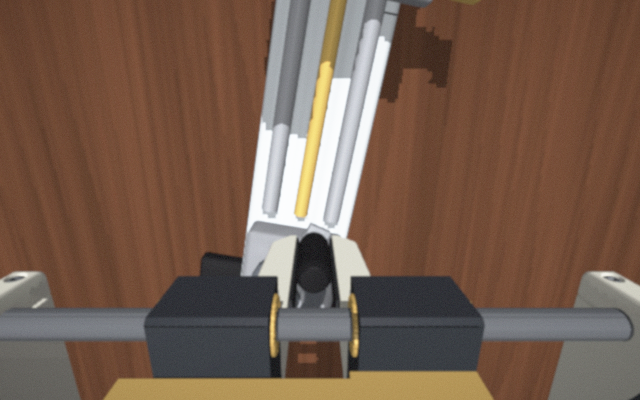

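The handle sits firmly between the pads and the force is about 4 N tangential and about 1 N radial, so winding is going well. I'll continue.

Call:
move_arm(
  series=[
    [[-0.11,0.2,0],0],
    [[-0.25,0.39,0],0],
    [[-0.41,0.56,0],0],
    [[-0.6,0.7,0],0],
    [[-0.8,0.82,0],0],
    [[-1.02,0.91,0],0],
    [[-1.25,0.96,0],0],
    [[-1.48,0.99,0],0],
    [[-1.71,0.98,0],0],
    [[-1.94,0.94,0],0],
  ],
)

```text
time: 4.85
tcp_pos: [649.0, -152.3, 96.3]
tcp_rot: [[-0.0, 1.0, -0.0], [1.0, 0.0, 0.0], [0.0, -0.0, -1.0]]
contact_force: [-4.9, 5.4, 0.6]
opening: 17.4
gripper_force: 30.0
```

```bash
cat > st.py <<'E'
import sys
from h import *
s=state();cx,cy=map(float,sys.argv[1:3]);p=s["tcp_pos"][:2]-[cx,cy];r=np.hypot(*p);u=p/r;t=np.array([u[1],-u[0]]);F=s["contact_force"][:2]
print("t",s["time"],"r",round(r,2),"phi",round(np.degrees(np.arctan2(p[1],p[0])),1),"Fcw",round(F@t,1),"Frad",round(F@u,1))
E
python3 st.py 608.2 -141.8;python3 rows.py 608.2 -141.8 649 -152 -14.2 -8 10
```

```text
t 4.85 r 42.12 phi -14.5 Fcw -4.0 Frad -6.1
[[[-0.23, -0.08, 0], 0], [[-0.44, -0.18, 0], 0], [[-0.63, -0.31, 0], 0], [[-0.8, -0.47, 0], 0], [[-0.95, -0.65, 0], 0], [[-1.08, -0.85, 0], 0], [[-1.17, -1.06, 0], 0], [[-1.24, -1.29, 0], 0], [[-1.27, -1.52, 0], 0], [[-1.27, -1.76, 0], 0]] end phi -94.2 xy [ 605.1 -183.7]
```

```bash
python3 rows.py 606.9 -141.5 649 -152.2 -14.2 -8 10
```

```text
[[[-0.21, -0.13, 0], 0], [[-0.42, -0.23, 0], 0], [[-0.61, -0.36, 0], 0], [[-0.78, -0.52, 0], 0], [[-0.93, -0.7, 0], 0], [[-1.06, -0.9, 0], 0], [[-1.15, -1.11, 0], 0], [[-1.22, -1.34, 0], 0], [[-1.25, -1.57, 0], 0], [[-1.25, -1.81, 0], 0]] end phi -94.2 xy [ 603.8 -183.4]
```

Call:
move_arm(
  series=[
    [[-0.21,-0.13,0],0],
    [[-0.42,-0.23,0],0],
    [[-0.61,-0.36,0],0],
    [[-0.78,-0.52,0],0],
    [[-0.93,-0.7,0],0],
    [[-1.06,-0.9,0],0],
    [[-1.15,-1.11,0],0],
    [[-1.22,-1.34,0],0],
    [[-1.25,-1.57,0],0],
    [[-1.25,-1.81,0],0],
  ],
)

```text
time: 5.85
tcp_pos: [603.3, -183.4, 96.5]
tcp_rot: [[0.0, 1.0, 0.0], [1.0, -0.0, -0.0], [-0.0, 0.0, -1.0]]
contact_force: [4.4, -0.6, -1.3]
opening: 17.2
gripper_force: 30.0
```

```bash
python3 st.py 606.9 -141.5;python3 rows.py 606.9 -141.5 603.8 -183.4 -94.2 -8 10
```

```text
t 5.85 r 42.1 phi -94.9 Fcw -4.5 Frad 0.2
[[[0.03, -0.23, 0], 0], [[0.1, -0.46, 0], 0], [[0.2, -0.67, 0], 0], [[0.32, -0.87, 0], 0], [[0.47, -1.05, 0], 0], [[0.65, -1.2, 0], 0], [[0.84, -1.33, 0], 0], [[1.05, -1.44, 0], 0], [[1.28, -1.51, 0], 0], [[1.51, -1.55, 0], 0]] end phi -174.2 xy [ 565.1 -145.7]
```

Call:
move_arm(
  series=[
    [[0.03,-0.23,0],0],
    [[0.1,-0.46,0],0],
    [[0.2,-0.67,0],0],
    [[0.32,-0.87,0],0],
    [[0.47,-1.05,0],0],
    [[0.65,-1.2,0],0],
    [[0.84,-1.33,0],0],
    [[1.05,-1.44,0],0],
    [[1.28,-1.51,0],0],
    [[1.51,-1.55,0],0],
  ],
)

```text
time: 6.85
tcp_pos: [565.6, -145.2, 96.5]
tcp_rot: [[-0.0, 1.0, 0.003], [1.0, 0.0, -0.001], [-0.001, 0.003, -1.0]]
contact_force: [16.7, -2.1, -7.6]
opening: 17.4
gripper_force: 30.0
```

```bash
python3 st.py 606.9 -141.5;python3 rows.py 606.9 -141.5 565.1 -145.7 -174.2 -8 10;python3 rows.py 606.9 -141.5 581 -108.4 105.8 -8 10
```

```text
t 6.85 r 41.46 phi -174.8 Fcw -3.6 Frad -16.4
[[[0.23, -0.01, 0], 0], [[0.47, 0.02, 0], 0], [[0.69, 0.08, 0], 0], [[0.91, 0.16, 0], 0], [[1.11, 0.28, 0], 0], [[1.3, 0.43, 0], 0], [[1.46, 0.6, 0], 0], [[1.6, 0.79, 0], 0], [[1.71, 0.99, 0], 0], [[1.78, 1.21, 0], 0]] end phi -254.2 xy [ 595.5 -101.1]
[[[0.34, 0.81, 0], 0], [[0.36, 1.04, 0], 0], [[0.34, 1.28, 0], 0], [[0.29, 1.5, 0], 0], [[0.21, 1.72, 0], 0], [[0.1, 1.93, 0], 0], [[-0.04, 2.12, 0], 0], [[-0.2, 2.29, 0], 0], [[-0.39, 2.43, 0], 0], [[-0.59, 2.55, 0], 0]] end phi 25.799999999999997 xy [ 644.7 -123.2]
```

```bash
python3 rows.py 608 -141.5 565.1 -145.7 -174.2 -8 10
```

```text
[[[0.23, 0.04, 0], 0], [[0.47, 0.06, 0], 0], [[0.69, 0.12, 0], 0], [[0.91, 0.21, 0], 0], [[1.11, 0.33, 0], 0], [[1.3, 0.47, 0], 0], [[1.46, 0.64, 0], 0], [[1.6, 0.83, 0], 0], [[1.71, 1.04, 0], 0], [[1.78, 1.26, 0], 0]] end phi -254.2 xy [ 596.6 -101.1]
```

Call:
move_arm(
  series=[
    [[0.23,0.04,0],0],
    [[0.47,0.06,0],0],
    [[0.69,0.12,0],0],
    [[0.91,0.21,0],0],
    [[1.11,0.33,0],0],
    [[1.3,0.47,0],0],
    [[1.46,0.64,0],0],
    [[1.6,0.83,0],0],
    [[1.71,1.04,0],0],
    [[1.78,1.26,0],0],
  ],
)

```text
time: 7.85
tcp_pos: [595.6, -101.3, 96.2]
tcp_rot: [[-0.0, 1.0, -0.002], [1.0, 0.0, -0.001], [-0.001, -0.002, -1.0]]
contact_force: [-3.5, -3.6, 1.7]
opening: 17.3
gripper_force: 30.0
```

```bash
python3 st.py 608 -141.5;python3 rows.py 608 -141.5 596.6 -101.1 105.8 -8 10
```

```text
t 7.85 r 42.1 phi 107.1 Fcw -4.4 Frad -2.4
[[[0.05, 0.23, 0], 0], [[0.06, 0.46, 0], 0], [[0.05, 0.7, 0], 0], [[-0.0, 0.92, 0], 0], [[-0.08, 1.14, 0], 0], [[-0.19, 1.35, 0], 0], [[-0.33, 1.54, 0], 0], [[-0.5, 1.71, 0], 0], [[-0.68, 1.85, 0], 0], [[-0.88, 1.97, 0], 0]] end phi 25.799999999999997 xy [ 645.8 -123.2]
```

Call:
move_arm(
  series=[
    [[0.05,0.23,0],0],
    [[0.06,0.46,0],0],
    [[0.05,0.7,0],0],
    [[0,0.92,0],0],
    [[-0.08,1.14,0],0],
    [[-0.19,1.35,0],0],
    [[-0.33,1.54,0],0],
    [[-0.5,1.71,0],0],
    [[-0.68,1.85,0],0],
    [[-0.88,1.97,0],0],
  ],
)

```text
time: 8.85
tcp_pos: [645.9, -122.9, 96.2]
tcp_rot: [[-0.0, 1.0, -0.001], [1.0, 0.0, 0.001], [0.001, -0.001, -1.0]]
contact_force: [-5.3, 1.6, 1.6]
opening: 17.2
gripper_force: 30.0
```

```bash
python3 st.py 608 -141.5;python3 rows.py 608 -141.7 645.8 -123.2 25.8 -8 10
```

```text
t 8.85 r 42.19 phi 26.1 Fcw -3.8 Frad -4.0
[[[-0.23, 0.09, 0], 0], [[-0.45, 0.14, 0], 0], [[-0.69, 0.17, 0], 0], [[-0.92, 0.16, 0], 0], [[-1.15, 0.12, 0], 0], [[-1.37, 0.04, 0], 0], [[-1.59, -0.06, 0], 0], [[-1.78, -0.19, 0], 0], [[-1.95, -0.35, 0], 0], [[-2.1, -0.53, 0], 0]] end phi -54.2 xy [ 632.6 -175.8]
```

Call:
move_arm(
  series=[
    [[-0.23,0.09,0],0],
    [[-0.45,0.14,0],0],
    [[-0.69,0.17,0],0],
    [[-0.92,0.16,0],0],
    [[-1.15,0.12,0],0],
    [[-1.37,0.04,0],0],
    [[-1.59,-0.06,0],0],
    [[-1.78,-0.19,0],0],
    [[-1.95,-0.35,0],0],
    [[-2.1,-0.53,0],0],
  ],
)

```text
time: 9.85
tcp_pos: [632.3, -176.0, 96.5]
tcp_rot: [[0.0, 1.0, 0.001], [1.0, -0.0, -0.0], [-0.0, 0.001, -1.0]]
contact_force: [2.9, 3.3, -0.4]
opening: 17.1
gripper_force: 30.0
```

```bash
python3 st.py 608 -141.5;python3 rows.py 608 -141.7 632.6 -175.8 -54.2 -4 10
python3 -c "
from h import *
f=grab_frame('scene');cv2.imwrite('pics/s3.png',f['image'])
g=grab_frame('side');a=cv2.resize(f['image'][180:310,215:345],None,fx=3,fy=4);b=cv2.resize(g['image'][140:270,320:410],None,fx=4,fy=4);cv2.imwrite('pics/c3.png',np.hstack([a,b]))"
```

```text
t 9.85 r 42.23 phi -54.8 Fcw -4.3 Frad -1.1
[[[-0.06, -0.1, 0], 0], [[-0.12, -0.2, 0], 0], [[-0.17, -0.31, 0], 0], [[-0.22, -0.41, 0], 0], [[-0.25, -0.53, 0], 0], [[-0.28, -0.64, 0], 0], [[-0.3, -0.76, 0], 0], [[-0.31, -0.87, 0], 0], [[-0.32, -0.99, 0], 0], [[-0.31, -1.11, 0], 0]] end phi -94.2 xy [ 604.9 -183.6]
```

View pics/c3.png

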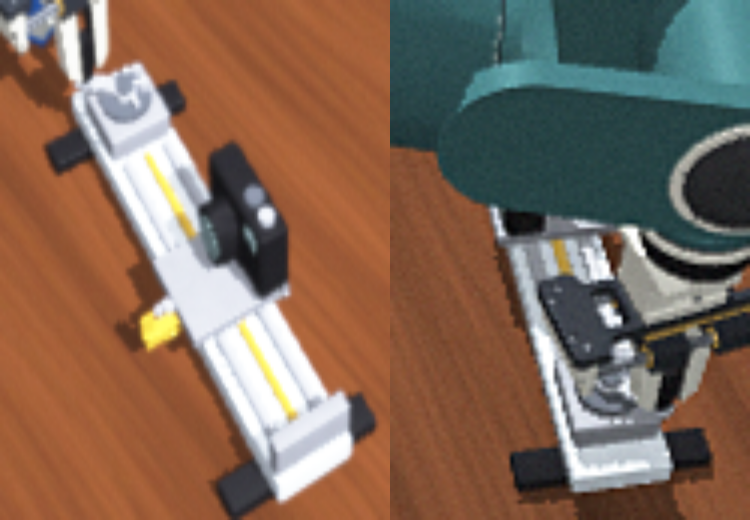

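The scene crop shows the pointer (165,308) already slightly inwards of the brass clip (158,328). From here I'll go in 10° steps and watch the force.

```bash
python3 - <<'E'
import numpy as np
c=np.array([608,-141.7]);P=lambda a:c+42*np.array([np.cos(np.radians(a)),np.sin(np.radians(a))])
for k in range(30):
    a=-54.2-10*k; print(round(a-10,1),[[round(float(v),2) for v in ((P(a-d)-P(a))[::-1]/25)] for d in (2.5,5,7.5,10)])
E
```

```text
-64.2 [[-0.04, -0.06], [-0.08, -0.12], [-0.12, -0.19], [-0.15, -0.25]]
-74.2 [[-0.03, -0.07], [-0.06, -0.13], [-0.08, -0.2], [-0.1, -0.27]]
-84.2 [[-0.02, -0.07], [-0.03, -0.14], [-0.05, -0.21], [-0.05, -0.29]]
-94.2 [[-0.01, -0.07], [-0.01, -0.15], [-0.01, -0.22], [-0.0, -0.29]]
-104.2 [[0.01, -0.07], [0.02, -0.15], [0.03, -0.22], [0.05, -0.29]]
-114.2 [[0.02, -0.07], [0.04, -0.14], [0.07, -0.21], [0.1, -0.28]]
-124.2 [[0.03, -0.07], [0.07, -0.13], [0.1, -0.19], [0.14, -0.26]]
-134.2 [[0.04, -0.06], [0.09, -0.12], [0.14, -0.17], [0.19, -0.23]]
-144.2 [[0.05, -0.05], [0.11, -0.1], [0.16, -0.15], [0.22, -0.19]]
-154.2 [[0.06, -0.04], [0.12, -0.08], [0.19, -0.12], [0.25, -0.15]]
-164.2 [[0.07, -0.03], [0.13, -0.06], [0.2, -0.08], [0.27, -0.1]]
-174.2 [[0.07, -0.02], [0.14, -0.03], [0.21, -0.05], [0.29, -0.05]]
-184.2 [[0.07, -0.01], [0.15, -0.01], [0.22, -0.01], [0.29, -0.0]]
-194.2 [[0.07, 0.01], [0.15, 0.02], [0.22, 0.03], [0.29, 0.05]]
-204.2 [[0.07, 0.02], [0.14, 0.04], [0.21, 0.07], [0.28, 0.1]]
-214.2 [[0.07, 0.03], [0.13, 0.07], [0.19, 0.1], [0.26, 0.14]]
-224.2 [[0.06, 0.04], [
[... 195 characters left out ...]
, 0.13], [0.08, 0.2], [0.1, 0.27]]
-264.2 [[0.02, 0.07], [0.03, 0.14], [0.05, 0.21], [0.05, 0.29]]
-274.2 [[0.01, 0.07], [0.01, 0.15], [0.01, 0.22], [0.0, 0.29]]
-284.2 [[-0.01, 0.07], [-0.02, 0.15], [-0.03, 0.22], [-0.05, 0.29]]
-294.2 [[-0.02, 0.07], [-0.04, 0.14], [-0.07, 0.21], [-0.1, 0.28]]
-304.2 [[-0.03, 0.07], [-0.07, 0.13], [-0.1, 0.19], [-0.14, 0.26]]
-314.2 [[-0.04, 0.06], [-0.09, 0.12], [-0.14, 0.17], [-0.19, 0.23]]
-324.2 [[-0.05, 0.05], [-0.11, 0.1], [-0.16, 0.15], [-0.22, 0.19]]
-334.2 [[-0.06, 0.04], [-0.12, 0.08], [-0.19, 0.12], [-0.25, 0.15]]
-344.2 [[-0.07, 0.03], [-0.13, 0.06], [-0.2, 0.08], [-0.27, 0.1]]
-354.2 [[-0.07, 0.02], [-0.14, 0.03], [-0.21, 0.05], [-0.29, 0.05]]
```

Call:
move_arm(
  series=[
    [[-0.04,-0.06,0],0],
    [[-0.08,-0.12,0],0],
    [[-0.12,-0.19,0],0],
    [[-0.15,-0.25,0],0],
    [[-0.15,-0.25,0],0],
  ],
)

```text
time: 10.45
tcp_pos: [626.2, -179.4, 96.5]
tcp_rot: [[0.0, 1.0, 0.0], [1.0, -0.0, -0.0], [-0.0, 0.0, -1.0]]
contact_force: [3.9, -0.4, 0.2]
opening: 17.5
gripper_force: 30.0
```

Call:
move_arm(
  series=[
    [[-0.03,-0.07,0],0],
    [[-0.06,-0.13,0],0],
    [[-0.08,-0.2,0],0],
    [[-0.1,-0.27,0],0],
    [[-0.1,-0.27,0],0],
  ],
)

```text
time: 10.95
tcp_pos: [619.3, -182.0, 96.5]
tcp_rot: [[0.0, 1.0, 0.0], [1.0, -0.0, -0.0], [-0.0, 0.0, -1.0]]
contact_force: [5.3, -1.4, 1.1]
opening: 17.6
gripper_force: 30.0
```

Call:
move_arm(
  series=[
    [[-0.02,-0.07,0],0],
    [[-0.03,-0.14,0],0],
    [[-0.05,-0.21,0],0],
    [[-0.05,-0.29,0],0],
    [[-0.05,-0.29,0],0],
  ],
)

```text
time: 11.45
tcp_pos: [612.1, -183.3, 96.5]
tcp_rot: [[0.0, 1.0, 0.0], [1.0, -0.0, -0.001], [-0.001, 0.0, -1.0]]
contact_force: [4.7, -2.8, 0.1]
opening: 17.7
gripper_force: 30.0
```

Call:
move_arm(
  series=[
    [[-0.01,-0.07,0],0],
    [[-0.01,-0.15,0],0],
    [[-0.01,-0.22,0],0],
    [[0,-0.29,0],0],
    [[0,-0.29,0],0],
  ],
)

```text
time: 11.95
tcp_pos: [604.8, -183.3, 96.5]
tcp_rot: [[0.0, 1.0, -0.0], [1.0, -0.0, -0.001], [-0.001, -0.0, -1.0]]
contact_force: [3.0, -3.6, -0.0]
opening: 17.7
gripper_force: 30.0
```

Call:
move_arm(
  series=[
    [[0.01,-0.07,0],0],
    [[0.02,-0.15,0],0],
    [[0.03,-0.22,0],0],
    [[0.05,-0.29,0],0],
    [[0.05,-0.29,0],0],
  ],
)

```text
time: 12.45
tcp_pos: [597.5, -182.1, 96.5]
tcp_rot: [[0.0, 1.0, -0.0], [1.0, -0.0, -0.001], [-0.001, -0.0, -1.0]]
contact_force: [2.0, -4.8, 1.7]
opening: 17.6
gripper_force: 30.0
```

Call:
move_arm(
  series=[
    [[0.02,-0.07,0],0],
    [[0.04,-0.14,0],0],
    [[0.07,-0.21,0],0],
    [[0.1,-0.28,0],0],
    [[0.1,-0.28,0],0],
  ],
)

```text
time: 12.95
tcp_pos: [590.5, -179.6, 96.5]
tcp_rot: [[0.0, 1.0, -0.0], [1.0, -0.0, -0.001], [-0.001, -0.0, -1.0]]
contact_force: [1.6, -5.1, 1.2]
opening: 16.9
gripper_force: 30.0
```

Call:
move_arm(
  series=[
    [[0.03,-0.07,0],0],
    [[0.07,-0.13,0],0],
    [[0.1,-0.19,0],0],
    [[0.14,-0.26,0],0],
    [[0.14,-0.26,0],0],
  ],
)

```text
time: 13.45
tcp_pos: [584.0, -175.9, 96.4]
tcp_rot: [[0.0, 1.0, -0.0], [1.0, -0.0, -0.0], [-0.0, -0.0, -1.0]]
contact_force: [1.6, -4.6, 1.4]
opening: 17.3
gripper_force: 30.0
```

Call:
move_arm(
  series=[
    [[0.04,-0.06,0],0],
    [[0.09,-0.12,0],0],
    [[0.14,-0.17,0],0],
    [[0.19,-0.23,0],0],
    [[0.19,-0.23,0],0],
  ],
)

```text
time: 13.95
tcp_pos: [578.3, -171.1, 96.4]
tcp_rot: [[0.0, 1.0, -0.0], [1.0, -0.0, -0.0], [-0.0, -0.0, -1.0]]
contact_force: [0.9, -4.1, 1.8]
opening: 17.5
gripper_force: 30.0
```

Call:
move_arm(
  series=[
    [[0.05,-0.05,0],0],
    [[0.11,-0.1,0],0],
    [[0.16,-0.15,0],0],
    [[0.22,-0.19,0],0],
    [[0.22,-0.19,0],0],
  ],
)

```text
time: 14.45
tcp_pos: [573.6, -165.4, 96.4]
tcp_rot: [[-0.0, 1.0, -0.0], [1.0, 0.0, -0.0], [-0.0, -0.0, -1.0]]
contact_force: [-0.4, -4.9, 2.7]
opening: 17.3
gripper_force: 30.0
```

Call:
move_arm(
  series=[
    [[0.06,-0.04,0],0],
    [[0.12,-0.08,0],0],
    [[0.19,-0.12,0],0],
    [[0.25,-0.15,0],0],
    [[0.25,-0.15,0],0],
  ],
)

```text
time: 14.95
tcp_pos: [570.0, -159.3, 96.5]
tcp_rot: [[-0.0, 1.0, 0.0], [1.0, 0.0, -0.0], [-0.0, 0.0, -1.0]]
contact_force: [1.8, -6.5, 1.0]
opening: 17.5
gripper_force: 30.0
```

Call:
move_arm(
  series=[
    [[0.04,-0.02,0],0],
    [[0.08,-0.035,0],0],
    [[0.08,-0.035,0],0],
    [[0.08,-0.035,0],0],
  ],
)

```text
time: 15.35
tcp_pos: [569.3, -157.6, 96.5]
tcp_rot: [[0.0, 1.0, 0.001], [1.0, -0.0, -0.001], [-0.001, 0.001, -1.0]]
contact_force: [2.7, -7.2, 0.3]
opening: 17.5
gripper_force: 30.0
```

```bash
python3 st.py 608 -141.7
```

```text
t 15.35 r 41.84 phi -157.7 Fcw -7.7 Frad 0.2
```

Call:
move_arm(
  series=[
    [[0.04,-0.015,0],0],
    [[0.08,-0.03,0],0],
    [[0.08,-0.03,0],0],
    [[0.08,-0.03,0],0],
  ],
)

```text
time: 15.75
tcp_pos: [568.6, -155.7, 96.5]
tcp_rot: [[0.0, 1.0, 0.001], [1.0, -0.0, -0.001], [-0.001, 0.001, -1.0]]
contact_force: [1.9, -8.4, -0.5]
opening: 17.5
gripper_force: 30.0
```

```bash
python3 st.py 608 -141.7;python3 -c "from h import *
F=[]
for i in range(4):
  grab_frame('side');F.append(state()['contact_force'])
print(np.mean(F,0))"
```

```text
t 15.75 r 41.85 phi -160.4 Fcw -8.5 Frad 1.1
[ 2.75647338 -8.84281971 -0.09802871]
```

Call:
move_arm(
  series=[
    [[0.02,-0.007,0],0],
    [[0.035,-0.013,0],0],
    [[0.035,-0.013,0],0],
    [[0.035,-0.013,0],0],
  ],
)

```text
time: 16.35
tcp_pos: [568.3, -154.9, 96.5]
tcp_rot: [[0.0, 1.0, 0.001], [1.0, -0.0, -0.001], [-0.001, 0.001, -1.0]]
contact_force: [3.1, -9.7, -0.3]
opening: 17.3
gripper_force: 30.0
```

```bash
python3 -c "from h import *
F=[]
for i in range(4):
  grab_frame('side');F.append(state()['contact_force'])
print(np.mean(F,0),state()['tcp_pos'])"; python3 rows.py 608 -141.7 568.2 -154.9 -161.7 8 10
```

```text
[ 3.19418047 -9.67406286  0.06451891] [ 568.26243062 -154.95645958   96.44343859]
[[[-0.22, 0.09, 0], 0], [[-0.42, 0.2, 0], 0], [[-0.6, 0.35, 0], 0], [[-0.76, 0.52, 0], 0], [[-0.9, 0.71, 0], 0], [[-1.01, 0.92, 0], 0], [[-1.09, 1.14, 0], 0], [[-1.14, 1.37, 0], 0], [[-1.15, 1.6, 0], 0], [[-1.13, 1.83, 0], 0]] end phi -81.69999999999999 xy [ 614.1 -183.3]
```

Home at about 10 N. Now winding out 160° (spring, slack, then about 5 mm), and then I'll look.

Call:
move_arm(
  series=[
    [[-0.22,0.09,0],0],
    [[-0.42,0.2,0],0],
    [[-0.6,0.35,0],0],
    [[-0.76,0.52,0],0],
    [[-0.9,0.71,0],0],
    [[-1.01,0.92,0],0],
    [[-1.09,1.14,0],0],
    [[-1.14,1.37,0],0],
    [[-1.15,1.6,0],0],
    [[-1.13,1.83,0],0],
  ],
)

```text
time: 17.55
tcp_pos: [614.2, -183.0, 96.4]
tcp_rot: [[0.0, 1.0, -0.0], [1.0, -0.0, -0.001], [-0.001, -0.0, -1.0]]
contact_force: [-4.0, -5.0, 3.3]
opening: 17.1
gripper_force: 30.0
```

```bash
python3 st.py 608 -141.7;python3 rows.py 608 -141.7 614.1 -183.3 -81.7 8 10
```

```text
t 17.55 r 41.75 phi -81.5 Fcw 4.7 Frad 4.4
[[[0.05, 0.23, 0], 0], [[0.13, 0.45, 0], 0], [[0.24, 0.65, 0], 0], [[0.38, 0.84, 0], 0], [[0.55, 1.01, 0], 0], [[0.73, 1.15, 0], 0], [[0.94, 1.27, 0], 0], [[1.15, 1.36, 0], 0], [[1.38, 1.41, 0], 0], [[1.61, 1.44, 0], 0]] end phi -1.7000000000000028 xy [ 650.  -142.9]
```

Call:
move_arm(
  series=[
    [[0.05,0.23,0],0],
    [[0.13,0.45,0],0],
    [[0.24,0.65,0],0],
    [[0.38,0.84,0],0],
    [[0.55,1.01,0],0],
    [[0.73,1.15,0],0],
    [[0.94,1.27,0],0],
    [[1.15,1.36,0],0],
    [[1.38,1.41,0],0],
    [[1.61,1.42,0],0],
  ],
)

```text
time: 18.55
tcp_pos: [649.9, -142.0, 96.5]
tcp_rot: [[-0.0, 1.0, 0.001], [1.0, 0.0, -0.0], [-0.0, 0.001, -1.0]]
contact_force: [4.2, -4.0, 0.7]
opening: 17.2
gripper_force: 30.0
```

```bash
python3 st.py 608 -141.7
```

```text
t 18.55 r 41.92 phi -0.4 Fcw 4.0 Frad 4.2
```

Call:
move_arm(
  series=[
    [[0,0,0],0],
    [[0,0,0],0],
    [[0,0,0],0],
    [[0,0,0],0],
    [[0,0,0],0],
    [[0,0,0],0],
    [[0,0,-0.5],0],
    [[0,0,-1.3],0],
    [[0,0,-2.0],0],
    [[0,0,-2.2],0],
  ],
  claw=0.6,
)

```text
time: 19.55
tcp_pos: [650.1, -142.6, 154.6]
tcp_rot: [[0.0, 1.0, 0.003], [1.0, -0.0, -0.001], [-0.001, 0.003, -1.0]]
contact_force: [0.4, 0.3, -0.2]
opening: 55.9
gripper_force: 0.0
```

Call:
move_arm(
  series=[
    [[0.5,0.3,0],0],
    [[1.4,0.8,0],0],
    [[2.4,1.4,0],0],
    [[3.4,2.0,0],0],
    [[4.4,2.5,0],0],
    [[5.0,2.9,0],0],
    [[5.3,3.0,0],0],
    [[5.3,3.0,0],0],
    [[5.3,3.0,0],0],
    [[5.3,3.0,0],0],
  ],
)

```text
time: 20.55
tcp_pos: [724.0, -10.8, 151.5]
tcp_rot: [[0.001, 1.0, 0.0], [1.0, -0.001, -0.0], [-0.0, 0.0, -1.0]]
contact_force: [0.4, -0.8, 0.3]
opening: 55.7
gripper_force: 0.0
```

```bash
python3 - <<'E'
from h import *
import pickle
f=grab_frame("wrist");pickle.dump(f,open("f4.pkl","wb"));s=state();print(s["time"],s["tcp_pos"],s["contact_force"])
u,v=proj(f,(722,42,54)).round().astype(int);print(u,v)
x0,y0=max(u-60,0),max(v-50,0)
print(x0,y0);cv2.imwrite("pics/w4.png",cv2.resize(f["image"][y0:y0+100,x0:x0+120],None,fx=6,fy=6,interpolation=cv2.INTER_CUBIC))
E
```

```text
20.6 [724.03327163 -10.81355777 151.54716859] [-0.43834921  0.60053839  0.47824278]
312 140
252 90
```

View pics/w4.png

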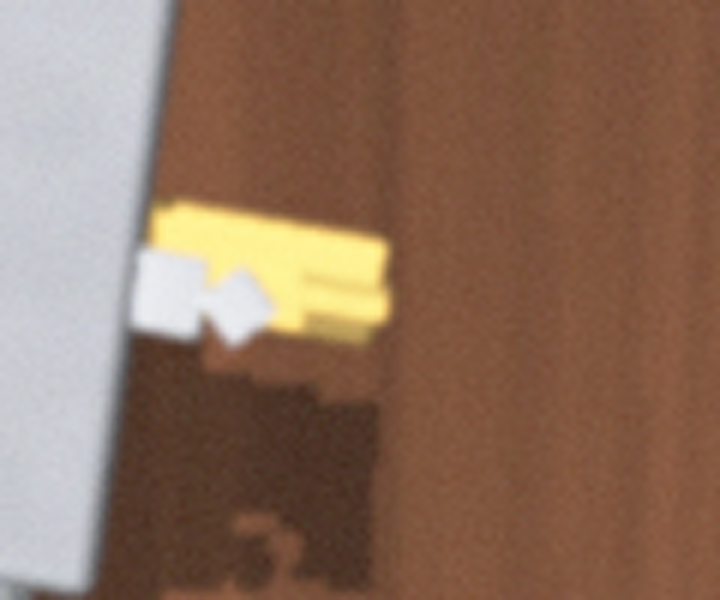

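The picture shows the white pointer diamond at crop (238,305) with its tip at (275,305), and the brass fin's top band centred around (347,303) with dark flanks at 280 and 330. Measuring along the rail now.

```bash
cat > meas.py <<'E'
from h import *
def meas(f,ptr,mark,edge):
    a,b=[onz(f,*p,48) for p in edge];d=(a-b)[:2];print("edge angle",np.degrees(np.arctan2(d[0],d[1])))
    for ang in (9.0,9.5,10):
        y=np.array([np.sin(np.radians(ang)),np.cos(np.radians(ang))]);x=np.array([y[1],-y[0]])
        P,M=onz(f,*ptr,50)[:2],onz(f,*mark,54)[:2];c=np.array([608,-141.7])
        print(ang,"ptr x,y",(P-c)@x,(P-c)@y,"mark",(M-c)@x,(M-c)@y,"dy",(P-M)@y)
E
python3 - <<'E'
from meas import *
import pickle
f=pickle.load(open("f4.pkl","rb"));T=lambda x,y:(252+(x+.5)/6-.5,90+(y+.5)/6-.5)
meas(f,T(275,305),T(347,303),[T(172,5),T(93,585)])
im=f["image"]
for u in (304,307,310,313,316): print(u,[tuple(im[v,u]) [1] for v in range(122,150)])
hsv=cv2.cvtColor(im,cv2.COLOR_BGR2HSV);m=((hsv[...,1]<50)&(hsv[...,2]>150))[125:155,278:302];print("\n".join("%d "%(125+i)+"".join("#" if q else "." for q in r) for i,r in enumerate(m)))
E
```

```text
edge angle 9.945813488754567
9.0 ptr x,y 72.6867874430124 196.76394645846935 mark 82.10585913278967 198.95640627172654 dy -2.1924598132571864
9.5 ptr x,y 70.96695218930137 197.39075812119083 mark 80.36653265130118 199.665330315759 dy -2.2745721945681403
10 ptr x,y 69.24171252742137 198.00253771345203 mark 78.6210859471996 200.35904907185213 dy -2.356511358400113
304 [np.uint8(80), np.uint8(78), np.uint8(78), np.uint8(79), np.uint8(92), np.uint8(139), np.uint8(206), np.uint8(239), np.uint8(244), np.uint8(242), np.uint8(241), np.uint8(241), np.uint8(239), np.uint8(231), np.uint8(215), np.uint8(225), np.uint8(237), np.uint8(241), np.uint8(237), np.uint8(221), np.uint8(182), np.uint8(167), np.uint8(159), np.uint8(138), np.uint8(105), np.uint8(84), np.uint8(82), np.uint8(81)]
307 [np.uint8(80), np.uint8(77), np.uint8(77), np.uint8(78), np.uint8(84), np.uint8(108), np.uint8(162), np.uint8(223), np.uint8(238), np.uint8(244), np.uint8(242), np.uint8(241), np.uint8(242), np.uint8(236), np.uint8(223), np.uint8(219), np.uint8(229), np.uint8(238), np.uint8(239), np.uint8(231), np.uint8(197), np.
[... 1512 characters left out ...]
....
131 ........................
132 ####....................
133 ########................
134 ########................
135 ########.....###........
136 ########...#####........
137 #########.#######.......
138 ##################......
139 ###################.....
140 ###################.....
141 ####################....
142 ####################....
143 ###################.....
144 ########.#########......
145 #######...#######.......
146 ...........#####........
147 ............##..........
148 ........................
149 ........................
150 ........................
151 ........................
152 ........................
153 ........................
154 ........................
```

The pointer is 2.35 mm inwards of the tip (carriage edge angle about 10°, pointer lateral 69 mm, which agrees with the given value). I'll regrip and wind out about 42° more.

Call:
move_arm(
  series=[
    [[-0.5,-0.3,0],0],
    [[-1.4,-0.8,0],0],
    [[-2.4,-1.4,0],0],
    [[-3.4,-2.0,0],0],
    [[-4.4,-2.5,0],0],
    [[-5.1,-2.85,0],0],
    [[-5.4,-2.96,0],0],
    [[-5.4,-2.96,0],0],
    [[-5.4,-2.96,0],0],
  ],
)

```text
time: 21.5
tcp_pos: [650.6, -144.5, 151.4]
tcp_rot: [[-0.0, 1.0, 0.0], [1.0, 0.0, 0.0], [0.0, 0.0, -1.0]]
contact_force: [-0.1, 0.6, -0.1]
opening: 55.6
gripper_force: 0.0
```

Call:
move_arm(
  series=[
    [[0,0,0.5],0],
    [[0,0,1.2],0],
    [[0,0,1.8],0],
    [[0,0,2.2],0],
    [[0,0,2.2],0],
  ],
)

```text
time: 22.0
tcp_pos: [649.5, -144.5, 93.8]
tcp_rot: [[-0.0, 1.0, -0.003], [1.0, 0.0, 0.001], [0.001, -0.003, -1.0]]
contact_force: [0.1, -0.6, -0.2]
opening: 56.1
gripper_force: 0.0
```

Call:
move_arm(
  series=[
    [[0,0,0],0],
    [[0,0,0],0],
    [[0,0,0],0],
    [[0,0,0],0],
    [[0,0,0],0],
    [[0,0,0],0],
    [[0,0,0],0],
    [[0,0,0],0],
  ],
  claw=0.1,
)

```text
time: 22.8
tcp_pos: [650.2, -144.9, 96.5]
tcp_rot: [[-0.0, 1.0, -0.0], [1.0, 0.0, -0.0], [-0.0, -0.0, -1.0]]
contact_force: [-2.4, -0.1, 2.1]
opening: 17.2
gripper_force: 30.0
```

```bash
python3 st.py 608 -141.7;python3 rows.py 608 -141.7 650 -146 -5 4.6 10; python3 -c "
from h import *
f=grab_frame('wrist');cv2.imwrite('pics/w5.png',f['image']);print(state()['opening'],state()['tcp_pos'],state()['contact_force'])"
```

```text
t 22.8 r 42.33 phi -4.3 Fcw 0.3 Frad -2.4
[[[0.16, -0.0, 0], 0], [[0.3, -0.0, 0], 0], [[0.43, -0.02, 0], 0], [[0.56, -0.05, 0], 0], [[0.69, -0.08, 0], 0], [[0.82, -0.13, 0], 0], [[0.94, -0.19, 0], 0], [[1.06, -0.25, 0], 0], [[1.17, -0.33, 0], 0], [[1.27, -0.41, 0], 0]] end phi 41.0 xy [ 639.7 -114.1]
17.23830671722632 [ 650.226097   -144.89053295   96.48425457] [-3.20542889 -0.38340056  2.79519488]
```

Call:
move_arm(
  series=[
    [[0.12,-0.01,0],0],
    [[0.26,-0.01,0],0],
    [[0.39,-0.03,0],0],
    [[0.52,-0.06,0],0],
    [[0.65,-0.09,0],0],
    [[0.78,-0.14,0],0],
    [[0.9,-0.2,0],0],
    [[1.02,-0.26,0],0],
    [[1.13,-0.34,0],0],
    [[1.23,-0.42,0],0],
  ],
)

```text
time: 23.85
tcp_pos: [639.8, -113.8, 96.6]
tcp_rot: [[-0.0, 1.0, 0.001], [1.0, 0.0, 0.0], [0.0, 0.001, -1.0]]
contact_force: [4.7, -2.5, 2.0]
opening: 17.4
gripper_force: 30.0
```

Call:
move_arm(
  series=[
    [[0,0,0],0],
  ],
)

```text
time: 23.95
tcp_pos: [639.8, -113.7, 96.6]
tcp_rot: [[-0.0, 1.0, 0.0], [1.0, 0.0, 0.0], [0.0, 0.0, -1.0]]
contact_force: [3.5, -1.2, 3.1]
opening: 17.0
gripper_force: 30.0
```

```bash
python3 st.py 608 -141.7
```

```text
t 23.95 r 42.35 phi 41.4 Fcw 3.2 Frad 1.8
```

Release, lift and look again: the camera goes to about (725,-10), so dx +85 and dy +104.

Call:
move_arm(
  series=[
    [[0,0,0],0],
    [[0,0,0],0],
    [[0,0,0],0],
    [[0,0,0],0],
    [[0,0,0],0],
    [[0,0,0],0],
    [[0,0,-0.5],0],
    [[0,0,-1.3],0],
    [[0,0,-2.0],0],
    [[0,0,-2.2],0],
  ],
  claw=0.6,
)

```text
time: 24.95
tcp_pos: [640.6, -114.3, 154.6]
tcp_rot: [[-0.0, 1.0, 0.003], [1.0, 0.0, -0.001], [-0.001, 0.003, -1.0]]
contact_force: [-0.4, 0.0, 0.6]
opening: 55.9
gripper_force: 0.0
```

Call:
move_arm(
  series=[
    [[0.4,0.35,0],0],
    [[1.1,0.9,0],0],
    [[1.9,1.6,0],0],
    [[2.7,2.3,0],0],
    [[3.5,2.9,0],0],
    [[4.0,3.3,0],0],
    [[4.15,3.4,0],0],
    [[4.15,3.4,0],0],
    [[4.15,3.4,0],0],
    [[4.15,3.4,0],0],
  ],
)

```text
time: 25.95
tcp_pos: [724.5, -11.1, 151.6]
tcp_rot: [[0.001, 1.0, 0.0], [1.0, -0.001, -0.0], [-0.0, 0.0, -1.0]]
contact_force: [0.0, -0.8, 0.1]
opening: 55.8
gripper_force: 0.0
```

```bash
python3 - <<'E'
from h import *
import pickle
f=grab_frame("wrist");pickle.dump(f,open("f6.pkl","wb"));s=state();print(s["time"],s["tcp_pos"],s["contact_force"])
im=f["image"];u,v=proj(f,(722,42,54)).round().astype(int);x0,y0=u-60,max(v-50,0);print(x0,y0)
cv2.imwrite("pics/w6.png",cv2.resize(im[y0:y0+100,x0:x0+120],None,fx=6,fy=6,interpolation=cv2.INTER_CUBIC))
E
```

```text
26.0 [724.5084607  -11.13642829 151.64727318] [ 0.08884353 -0.13548183 -0.283945  ]
251 90
```

View pics/w6.png

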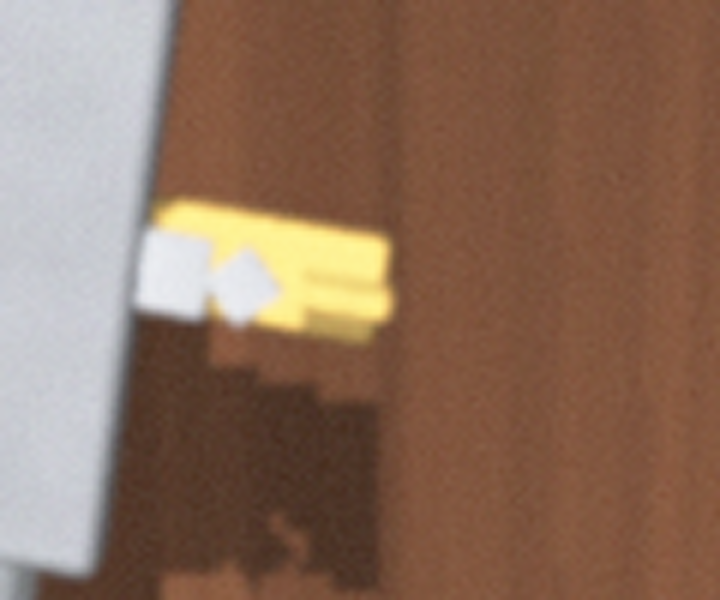

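The pointer's diamond tip is now at crop (281,286) and the fin's top band is at about (347,300). Checking the numbers.

```bash
python3 - <<'E'
from meas import *
import pickle
for n,p0 in(("f4.pkl",(275,305,252)),("f6.pkl",(281,286,251))):
    f=pickle.load(open(n,"rb"));im=f["image"].astype(float);hsv=cv2.cvtColor(f["image"],cv2.COLOR_BGR2HSV)
    w=((hsv[...,1]<50)&(hsv[...,2]>150)); w[:, :p0[2]+36]=0; w[:,p0[2]+60:]=0; w[:120]=0;w[160:]=0
    ys,xs=np.nonzero(w);print(n,"diamond",xs.mean(),ys.mean(),xs.min(),xs.max(),ys.min(),ys.max())
    for u in (307,310): print(u,im[133:149,u,1].astype(int))
    vv=140.3-(0.6 if n=="f6.pkl" else 0)
    meas(f,(xs.max()+.3,ys.mean()+ (0.3)),(309.5,vv),[(280,92),(268,185)])
f=pickle.load(open("f6.pkl","rb"))
E
```

```text
f4.pkl diamond 291.7282608695652 140.94565217391303 288 297 135 147
307 [241 242 236 223 219 229 238 239 231 197 172 161 153 123  99  79]
310 [241 241 241 230 219 220 234 238 236 223 185 167 158 144 105  86]
edge angle 9.525901487999404
9.0 ptr x,y 72.68711827299249 196.10019850817642 mark 82.19621528224442 198.80009833536735 dy -2.6998998271909294
9.5 ptr x,y 70.97307522673465 196.7270383313856 mark 80.45824938702594 199.50981682727277 dy -2.7827784958871833
10 ptr x,y 69.25362730601486 197.33889662896613 mark 78.71415628460987 200.20434187419315 dy -2.8654452452270114
f6.pkl diamond 291.24175824175825 137.30769230769232 287 297 132 143
307 [241 241 233 222 222 234 239 238 224 192 171 158 146 117  91  87]
310 [241 243 238 225 215 221 236 240 233 212 178 165 157 136 102  83]
edge angle 9.518574218645492
9.0 ptr x,y 72.78919281024929 198.72211156981913 mark 82.63412602856468 199.04212655918164 dy -0.32001498936252726
9.5 ptr x,y 71.05226565989977 199.34974231568577 mark 80.8940313911601 199.75565727906684 dy -0.40591496338106325
10 ptr x,y 69.30992760443023 199.96219180686114 mark 79.14777636007109 200.4539758322647 dy -0.4917840254035739
```

Remaining error is around -0.4 to -0.9 mm. I'll take a closer look from directly above the clip.

Call:
move_arm(
  series=[
    [[-0.4,0,0],0],
    [[-0.9,0,0.3],0],
    [[-1.2,0,0.9],0],
    [[-1.2,0,1.6],0],
    [[-1.2,0,2.2],0],
    [[-1.2,0,2.5],0],
    [[-1.2,0,2.6],0],
    [[-1.2,0,2.6],0],
    [[-1.2,0,2.6],0],
  ],
)

```text
time: 26.9
tcp_pos: [725.2, -40.2, 87.1]
tcp_rot: [[-0.0, 1.0, 0.001], [1.0, 0.0, -0.0], [-0.0, 0.001, -1.0]]
contact_force: [0.2, -0.6, 0.1]
opening: 55.8
gripper_force: 0.0
```

```bash
python3 - <<'E'
from h import *
import pickle
fr=[grab_frame("wrist") for _ in range(6)];f=fr[-1];f["image"]=np.mean([g["image"] for g in fr],0).round().astype(np.uint8)
pickle.dump(f,open("f7.pkl","wb"));s=state();print(s["time"],s["tcp_pos"],s["contact_force"])
im=f["image"];u,v=proj(f,(722,42,54)).round().astype(int);x0,y0=u-50,max(v-35,0);print(x0,y0)
cv2.imwrite("pics/w7.png",cv2.resize(im[y0:y0+70,x0:x0+90],None,fx=8,fy=8,interpolation=cv2.INTER_CUBIC))
E
```

```text
27.2 [724.91533931 -40.36368786  86.75598399] [ 0.00749336 -0.35299677  0.19457085]
259 65
```

View pics/w7.png

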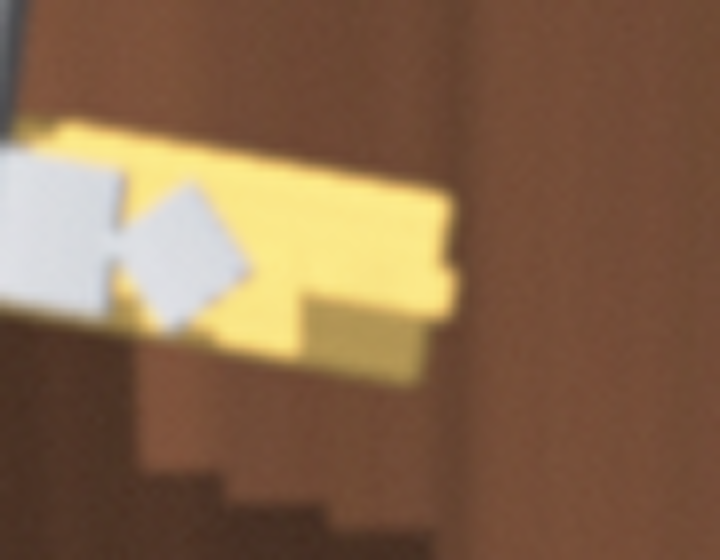

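From overhead, the pointer tip is at crop (252,268). The fin's end spans (458,265) to (455,320), and its lower edge runs from (305,295) to (450,321).

```bash
python3 - <<'E'
from meas import *
import pickle
f=pickle.load(open("f7.pkl","rb"));T=lambda x,y:(259+(x+.5)/8-.5,65+(y+.5)/8-.5)
meas(f,T(252,268),T(382,279.5),[T(25,0),T(10,130)])
meas(f,T(252,268),T(455,293),[T(25,0),T(10,130)])
a,b=onz(f,*T(305,295),54),onz(f,*T(450,321),54);print("fin dir",np.degrees(np.arctan2(-(b-a)[1],(b-a)[0])))
y=np.array([np.sin(np.radians(9.7)),np.cos(np.radians(9.7)),0]);print("width",(onz(f,*T(458,265),54)-onz(f,*T(455,320),54))@y)
im=f["image"]
a=im[70:115,306,:].astype(int)
for u in (300,306,312,314,315): print(u,im[88:114,u,0].astype(int))
E
```

```text
edge angle 9.765658591913887
9.0 ptr x,y 72.78730484726938 198.38980956042695 mark 82.21392432697664 199.037375857935 dy -0.6475662975080457
9.5 ptr x,y 71.05327761408884 199.0174364839599 mark 80.47388714672834 199.74723985364693 dy -0.7298033696870194
10 ptr x,y 69.31383939872407 199.62990745917728 mark 78.72772156840651 200.44189232369112 dy -0.8119848645138424
edge angle 9.765658591913887
9.0 ptr x,y 72.78730484726938 198.38980956042695 mark 87.42947015868327 198.94770950370958 dy -0.5578999432826091
9.5 ptr x,y 71.05327761408884 199.0174364839599 mark 85.69001686305421 199.7030905594853 dy -0.6856540755253828
10 ptr x,y 69.31383939872407 199.62990745917728 mark 83.94403794087862 200.44326345173295 dy -0.8133559925556877
fin dir 9.71734885814084
width 3.6809053460977657
300 [136 137 137 135 136 138 137 136 136 137 138 137 136 121 104  88  87  85
  85  86  86  82  76  63  54  52]
306 [115 134 138 136 137 136 136 136 134 134 132 132 133 131 121 104  89  85
  86  84  85  85  84  76  67  58]
312 [ 80 111 131 138 135 134 133 133 132 130 130 136 137 136 134 122  97  74
  65  61  61  60  58  54  56  52]
314 [ 62  86 107 112 105  96  92  88  83  86  98 118 125 122 119 106  85  63
  52  47  52  51  51  52  49  51]
315 [52 66 77 80 74 67 64 60 58 61 77 92 98 95 89 80 68 54 48 48 49 50 48 50
 48 50]
```

About 0.7 mm remains (about 12.5°), so I'll regrip and finish at 54°.

Call:
move_arm(
  series=[
    [[0,0,-0.6],0],
    [[0,0,-1.5],0],
    [[0,0,-2.3],0],
    [[-0.3,-0.3,-2.6],0],
    [[-1.0,-1.1,-2.6],0],
    [[-1.8,-2.0,-2.6],0],
    [[-2.6,-2.8,-2.6],0],
    [[-3.0,-3.25,-2.6],0],
    [[-3.06,-3.33,-2.6],0],
    [[-3.06,-3.33,-2.6],0],
  ],
)

```text
time: 28.2
tcp_pos: [641.7, -116.9, 151.7]
tcp_rot: [[0.001, 1.0, 0.0], [1.0, -0.001, 0.0], [0.0, 0.0, -1.0]]
contact_force: [-0.3, 0.4, 0.8]
opening: 55.7
gripper_force: 0.0
```

Call:
move_arm(
  series=[
    [[0,0,0],0],
    [[0,0,0.5],0],
    [[0,0,1.2],0],
    [[0,0,1.8],0],
    [[0,0,2.15],0],
    [[0,0,2.15],0],
  ],
)

```text
time: 28.8
tcp_pos: [640.8, -116.6, 95.3]
tcp_rot: [[-0.0, 1.0, -0.003], [1.0, 0.0, 0.001], [0.001, -0.003, -1.0]]
contact_force: [-0.1, -0.7, -0.0]
opening: 55.8
gripper_force: 0.0
```

Call:
move_arm(
  series=[
    [[0,0,0],0],
    [[0,0,0],0],
    [[0,0,0],0],
    [[0,0,0],0],
    [[0,0,0],0],
    [[0,0,0],0],
    [[0,0,0],0],
    [[0,0,0],0],
  ],
  claw=0.1,
)

```text
time: 29.6
tcp_pos: [641.7, -116.8, 97.9]
tcp_rot: [[-0.0, 1.0, 0.0], [1.0, 0.0, -0.0], [-0.0, 0.0, -1.0]]
contact_force: [0.9, -0.1, 1.3]
opening: 17.7
gripper_force: 30.0
```

```bash
python3 st.py 608 -141.7;python3 -c "
from h import *
p=state()['tcp_pos'];print(p,state()['contact_force']);a0=np.degrees(np.arctan2(p[1]+141.7,p[0]-608))
for a in np.linspace(a0,54,8)[1:]:
  print(round(a,1),((-141.7+42.2*np.sin(np.radians(a))-p[1])/25).round(2),((608+42.2*np.cos(np.radians(a))-p[0])/25).round(2))"
```

```text
t 29.6 r 41.89 phi 36.4 Fcw 0.6 Frad 0.6
[ 641.72710098 -116.84937409   97.86764711] [ 0.86609361 -0.13888001  1.3070923 ]
38.9 0.07 -0.04
41.4 0.12 -0.08
43.9 0.18 -0.13
46.5 0.23 -0.19
49.0 0.28 -0.24
51.5 0.33 -0.3
54.0 0.37 -0.36
```

Call:
move_arm(
  series=[
    [[0.07,-0.04,0],0],
    [[0.12,-0.08,0],0],
    [[0.18,-0.13,0],0],
    [[0.23,-0.19,0],0],
    [[0.28,-0.24,0],0],
    [[0.33,-0.3,0],0],
    [[0.37,-0.36,0],0],
    [[0.37,-0.36,0],0],
  ],
)

```text
time: 30.4
tcp_pos: [632.4, -107.5, 97.7]
tcp_rot: [[-0.0, 1.0, 0.0], [1.0, 0.0, -0.0], [-0.0, 0.0, -1.0]]
contact_force: [2.5, -2.6, 1.2]
opening: 17.2
gripper_force: 30.0
```

```bash
python3 st.py 608 -141.7
```

```text
t 30.4 r 42.02 phi 54.5 Fcw 3.5 Frad -0.7
```

Call:
move_arm(
  series=[
    [[0,0,0],0],
    [[0,0,0],0],
    [[0,0,0],0],
    [[0,0,0],0],
    [[0,0,0],0],
    [[0,0,0],0],
    [[0,0,-0.5],0],
    [[0,0,-1.3],0],
    [[0,0,-2.0],0],
    [[0,0,-2.2],0],
  ],
  claw=0.6,
)

```text
time: 31.4
tcp_pos: [633.4, -107.8, 155.8]
tcp_rot: [[0.0, 1.0, 0.003], [1.0, -0.0, -0.001], [-0.001, 0.003, -1.0]]
contact_force: [1.4, -0.5, 0.1]
opening: 55.7
gripper_force: 0.0
```

Call:
move_arm(
  series=[
    [[0.3,0.4,0],0],
    [[0.8,1.2,0],0],
    [[1.5,2.1,0],0],
    [[2.1,3.0,0],0],
    [[2.6,3.6,0],0],
    [[2.7,3.7,0.3],0],
    [[2.7,3.7,1.1],0],
    [[2.7,3.7,1.9],0],
    [[2.7,3.7,2.5],0],
    [[2.7,3.7,2.6],0],
  ],
)

```text
time: 32.4
tcp_pos: [723.8, -40.2, 84.6]
tcp_rot: [[0.0, 1.0, -0.004], [1.0, -0.0, 0.0], [0.0, -0.004, -1.0]]
contact_force: [0.1, -0.9, -0.3]
opening: 55.6
gripper_force: 0.0
```

Call:
move_arm(
  series=[
    [[0,0,0],0],
    [[0,0,0],0],
    [[0,0,0],0],
  ],
)

```text
time: 32.7
tcp_pos: [725.4, -40.2, 88.8]
tcp_rot: [[0.0, 1.0, 0.001], [1.0, -0.0, -0.0], [-0.0, 0.001, -1.0]]
contact_force: [-0.0, 0.7, 0.4]
opening: 55.9
gripper_force: 0.0
```

```bash
python3 - <<'E'
from h import *
import pickle
fr=[grab_frame("wrist") for _ in range(6)];f=fr[-1];f["image"]=np.mean([g["image"] for g in fr],0).round().astype(np.uint8)
pickle.dump(f,open("f8.pkl","wb"));s=state();print(s["time"],s["tcp_pos"],s["contact_force"])
im=f["image"];u,v=proj(f,(722,42,54)).round().astype(int);x0,y0=u-50,max(v-35,0);print(x0,y0)
cv2.imwrite("pics/w8.png",cv2.resize(im[y0:y0+70,x0:x0+90],None,fx=8,fy=8,interpolation=cv2.INTER_CUBIC))
# pointer shift between f7 and f8 by mask
for n in("f7.pkl","f8.pkl"):
    g=pickle.load(open(n,"rb"));h=cv2.cvtColor(g["image"],cv2.COLOR_BGR2HSV);m=(h[...,1]<50)&(h[...,2]>150)
    u,v=proj(g,(717,39.5,50)).round().astype(int);q=np.zeros_like(m);q[v-16:v+16,u-17:u+8]=1
    mm=(m&q).astype(np.uint8);ys,xs=np.nonzero(mm);r=xs.max();tip=(r,ys[xs>=r-1].mean());print(n,tip,onz(g,*tip,50))
    hy=cv2.inRange(h,(20,60,110),(35,255,255));ys,xs=np.nonzero(hy[:160,270:340]);r=xs.max();print("clip end",r+270,ys[xs>=r-1].mean(),onz(g,r+270,ys[xs>=r-1].mean(),54))
E
```

```text
33.0 [725.10357403 -40.15652033  87.84735035] [ 0.17728048 -0.32407322 -0.62730133]
259 65
f7.pkl (np.int64(289), np.float64(97.71428571428571)) [710.32040943  43.05089235  50.        ]
clip end 315 96.84615384615384 [725.22500841  43.44868702  54.        ]
f8.pkl (np.int64(289), np.float64(96.14285714285714)) [710.43938706  44.14344675  50.        ]
clip end 314 96.95454545454545 [724.84879829  43.62212196  54.        ]
```

View pics/w8.png

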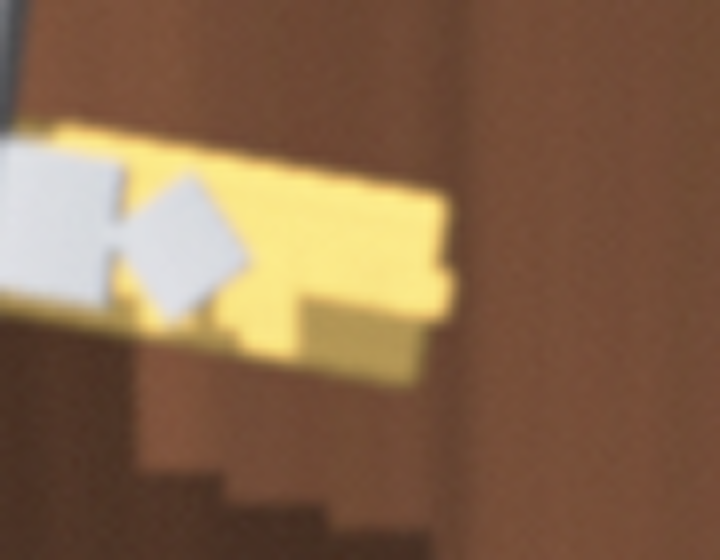

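The pointer tip at crop (252,257) now lies on the fin's centre line (about 255), within roughly 0.2 mm, and the robot is clear of everything.

```bash
python3 -c "
from cell import *
print(sign_off())"
```

```text
the job is handed in; nothing more can be done
None
```

The slider is set and handed in at about 33 s: I wound the carriage in to its end stop at about 10 N, then back out until the pointer was level with the clip's tip (within about 0.2 mm by the wrist camera), stopping on an outward turn so the slack is taken up outwards, and the handle is released.

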